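# Fish the sanding stick out of the bench dust box

## Task

A sanding stick has slipped into the dust-extraction box on the jeweller's bench. First stop the fan: twist the black switch on the box clockwise to its stop and let it spring back. Then take the stick, tip its bare wooden handle end up and draw it slantwise out through the opening, and finish holding it still in the gripper, the whole stick in the air more than 6 cm above the top of the box; do not put it down or let it go, and leave the other things on the bench where they are.

Things in the scene. Friction and masses are not known exactly. Their poses are not given: they have to be found in the camera images.
- dust_box: Low grey steel box, fixed. Origin on the bench top (z = 0) under the centre of its opening; x along it, y across, z up. Outside x -215 to +115, y -105 to +105, 84 mm high. One hollow space inside, x -207 to +107, y -97 to +97 mm, from the flat aluminium floor (20 mm up) to the cover's underside (80 mm up). Solid switch housing at its +y side: x -60 to +70, y 105 to 185, also 84 mm high.
- opening (a point): Centre of the only opening in the box's 4 mm thick cover, at the level of the cover's top face (84 mm above the bench). The opening is 170 mm along the box's x (-85 to +85) and 160 mm along its y (-80 to +80). Axes as the box.
- fan_switch (a joint): Angle of the spring-return fan switch in rad: 0 at rest, grows when turned clockwise seen from above, hard stop at 1.0. A spring (about 0.03 N m at rest, 0.13 N m at the stop) brings it back to 0 as soon as it is let go. 0.93 counts as at the stop, under 0.1 as sprung back.
- switch_grip (a point): The switch's black grip bar, 40 mm long, 12 mm wide, 26 mm high (88 to 114 mm above the bench), on top of the switch housing. The point is on the vertical turning axis at half the bar's height (101 mm up). x runs along the bar (as the box's x at rest), y across it, z up; it turns with the bar.
- sanding_stick: Straight square wooden bar 250 x 20 x 20 mm, about 70 g, longer than the opening in every direction. Lies flat on the box's floor along the box (within 0.1 rad), handle to the box's +x, tail hidden under the cover, centre 47 to 65 mm to -x of the opening's centre. Bare light-wood handle: 110 mm at its +x end; the rest is dark grey abrasive. Origin: centre of underside; x towards handle, z up.
- stick_center (a point): Centre of the stick, half-way up (10 mm above its underside). Axes as the stick.
- stick_handle (a point): Middle of the bare handle, half-way up, 70 mm from the stick's centre; the place to grip. Axes as the stick.
- stick_head (a point): Centre of the end face at the handle end, 125 mm from the stick's centre.
- stick_tail (a point): Centre of the end face at the abrasive end, 125 mm from the stick's centre, hidden under the cover at the start.
- mallet: Bystander: wooden mallet lying on the bench across the box's +x end, head 80 mm long and 52 mm across, handle 170 mm. Origin under the head's middle on the bench; handle along its -x.
- jar: Bystander: closed glass jar, 60 mm across and 75 mm high, on the box's -y side. Origin at the centre of its foot.
- bench_pin: Bystander: flat wooden bench pin with a V-notch, 125 x 70 x 20 mm, on the box's -y side. Origin about the middle of its underside.

How it is judged:
On the way, in this order (a step that is already met when the one before it is completed fails the run):
1. the fan switch is turned clockwise to its stop (value of joint fan_switch above 0.93 rad), for 0.1 s.
2. the switch has sprung back (value of joint fan_switch below 0.1 rad), for 0.1 s.
3. the stick is tipped through the opening: handle end above the cover, tail end still below it (height (world z) of stick_head above 0.1 m and height (world z) of stick_tail below 0.08 m), for 0.1 s.
At the end, for the whole second after the job is handed in: The stick is held still in the fingers (at least 1 N of contact, slower than 50 mm/s), not touching the box, both its ends more than 144 mm above the bench (60 mm above the cover), and the switch is back at rest (under 0.1 rad) (height (world z) of each of stick_head, stick_tail above 0.144 m and contact force between the fingers and sanding_stick above 1 N and contact force between sanding_stick and dust_box below 0.1 N and linear speed of sanding_stick below 0.05 m/s and value of joint fan_switch below 0.1 rad); the arm keeps its last pose, push and grip.
It fails at once if the mallet is pushed out of its place (distance of mallet from where it was at the start of the episode above 0.03 m).
It fails at once if the jar is pushed out of its place (distance of jar from where it was at the start of the episode above 0.03 m).
It fails at once if the bench pin is pushed out of its place (distance of bench_pin from where it was at the start of the episode above 0.03 m).
It also fails if it takes over 58 s, if anything falls off the work surface, if the arm or the gripper's body presses on something with over 40 N, if the wrist force passes 120 N, or if a joint passes its speed limit or range.

## Robot

A 6-joint arm with a two-finger parallel gripper is mounted at the origin on the work surface. World frame = base frame: x ahead of the robot, y to its left, z up, the work surface at z = 0. Lengths are in m, angles in rad, forces in N, time in s.
With the tool pointing down it reaches from about 0.35 to 0.775 m from the base axis. Payload 7.3 kg.
Tool frame: the origin (TCP) lies at the very end of the fingers, on their centre line; the grasp point (between the pads) lies 19 mm behind it (robot.tcp_to_grasp is the distance from the TCP to the grasp point, in m); x points along the fingers, y is the direction in which the jaws open and shut, and the axes are right-handed (so a half turn about x gives the same grasp; the last joint's range is limited). The gripper opens to 92 mm and grips with 3 to 60 N. Pads are 19 mm wide; open, the fingers measure 130 mm over their backs; the gripper's body (75 mm by 190 mm) begins 47 mm behind the grasp point.
Start: joints at [-1.295, 0.342, 1.524, -0, 1.275, -0.146], TCP at [0.215, -0.479, 0.199] pointing down, gripper open.
Joint ranges: [-2.53, 2.53], [-0.77, 2.02], [0.04, 2.7], [-1, 4.14], [0.28, 2.66], [-3.11, 3.11]. Speed limits (rad/s): [2.57, 2.57, 3.14, 3.14, 3.14, 3.14].

## Interface

Orientations are given as [roll, pitch, yaw] about the fixed x, y, z axes, in that order (R = Rz(yaw) Ry(pitch) Rx(roll)).
In Python, from cell import robot gives the robot as it stands.
- The arm moves only by the tool move_arm, never from a script. Its argument "increments" is a list of rows, each a list of 4 numbers: the shift along the tool's x, y, z normalised to -1 to 1, where 1 is 40 cm, then the turn about the tool's x normalised to -1 to 1, where 1 is 60 degrees. In form: [[dx, dy, dz, twist], ...]. A call has 1 to 5 rows; each row is the pose to reach, as a shift and turn from the pose commanded when the call began, along the tool's axes at that moment; what a row does not reach only later rows make up. A row lasts 1/8 s, in which the tool goes at most 62.5 mm and 10.7 degrees, less where a joint would pass 70% of its speed; a pose out of reach is approached as far as the arm can. A call with a number of a shift or a turn outside -1 to 1 is refused whole. A call with a gripper value outside its range is refused whole. "gripper" is the closure, from 0 (fully open) to 1 (shut), set as the call begins (left out, the last holds). The fingers move at their own pace and stop on an object; "squeeze" is the grip in N (left out, the last holds). Time passes only in rows, so rows that repeat a pose let the fingers close. It gives the time, the measured TCP pose, the force and the opening at its end, in the units of the state.
- robot.observe(): the state, without advancing time (a new reading comes with each control period).
- robot.read_camera(name): name is "scene" or "top" or "wrist"; returns the picture (400x640x3 uint8, red, green, blue); there is no depth.
- robot.camera_params(name): a dict with "fx", "fy", "cx", "cy" (pixels), "R" (3x3) and "t" (3): a world point X has camera coordinates R X + t; the wrist camera has in their place "tool_from_camera" (4x4, takes a point from camera to tool coordinates, whose origin is the TCP and whose axes are the tool frame's). Camera axes: x right, y down, z forward; pixel columns grow to the right and rows downward; lengths in m; the calibration is good to about 2 mm. A picture is of the moment at which its call begins: read the wrist's pose just before it. camera_params takes no time and is no camera call.
- robot.hand_in(): hands the job in, once; it reports no verdict.
The state is a dict: "time": time; "qpos": joint angles; "qvel": joint speeds; "joint_efforts": joint torques, N m; "tool_pos": TCP position; "tool_rot": TCP orientation; "contact_force": force on the tool from outside, world axes, zero at the start; "torque": the same for the moment, N m; "opening": finger opening in m.
Only numpy, scipy, OpenCV 4.12 (cv2) and the standard library are available. Lean on these libraries where they do the work, as an engineer would, in place of code of your own. Each camera call takes 0.05 s, during which the arm holds its last target.

## Working session

There is one attempt and no reset: what is moved stays moved. The work goes in short steps, Python scripts to look and compute and a tool call to move; the robot and the scene stay as the last step left them, time stands still between calls to the robot, and variables do not carry over. Pictures are saved under pics/ and viewed, and the job is handed in when it is done.

Besides the shell and the picture viewer there is one more tool, called after "Emit:" in YAML: its name, and indented under it one key for each argument. move_arm: Moves the arm, as the interface text tells. Its arguments: {"type":"object","properties":{"increments":{"type":"array","items":{"type":"array","items":{"type":"number"}}},"gripper":{"type":"number"},"squeeze":{"type":"number"}},"required":["increments"]}

```bash
ls; mkdir -p pics; python3 - <<'E'
from cell import robot
import cv2
print(robot.observe())
for n in ["scene","top","wrist"]:
    cv2.imwrite(f"pics/{n}0.png",robot.read_camera(n)[:,:,::-1])
    print(n,robot.camera_params(n))
E
```

```text
pics
{'time': 0.0, 'qpos': array([-1.29501093e+00,  3.42730463e-01,  1.52501484e+00, -2.48208041e-05,
        1.27537808e+00, -1.45989457e-01]), 'qvel': array([-8.27398048e-05, -1.12334344e-04, -1.37046185e-03, -1.37306472e-03,
       -1.50818008e-03, -5.85143193e-04]), 'joint_efforts': array([ 5.45005321e-06, -4.31244493e+01, -2.44225931e+01,  7.17272842e-02,
        5.58691949e-02, -1.20254103e-04]), 'tool_pos': array([ 0.21482034, -0.47855139,  0.19794173]), 'tool_rot': array([-1.70128172,  1.56926541,  1.86209303]), 'contact_force': array([ 0.47096981, -0.3177263 ,  0.3138899 ]), 'torque': array([-0.01613113, -0.01849083,  0.0051384 ]), 'opening': 0.09166357818613376}
scene {'fx': 432.94294407724993, 'fy': 432.94294407724993, 'cx': 319.79130924157863, 'cy': 189.4698015284361, 'R': array([[-0.67635523,  0.73644359,  0.01394396],
       [ 0.43225904,  0.41217581, -0.80203693],
       [-0.59640232, -0.53643447, -0.59711166]]), 't': array([ 0.40430519, -0.18811423,  1.11835447])}
top {'fx': 401.9661494357588, 'fy': 401.9661494357588, 'cx': 319.2955899466241, 'cy': 201.6497103795049, 'R': array([[-0.01833504, -0.99902869,  0.04006865],
       [-0.98055297,  0.01013516, -0.19599275],
       [ 0.19539628, -0.04288297, -0.97978638]]), 't': array([-0.00568737,  0.56328212,  0.70002017])}
wrist {'fx': 356.3866714382125, 'fy': 356.3866714382125, 'cx': 318.2034946864156, 'cy': 202.578016722348, 'tool_from_camera': array([[-5.98704472e-04, -2.72975334e-01,  9.62020846e-01,
        -1.85677401e-01],
       [ 9.99999387e-01, -1.05899803e-03,  3.21847250e-04,
        -6.81285483e-04],
       [ 9.30921824e-04,  9.62020450e-01,  2.72975801e-01,
        -7.37898845e-02],
       [ 0.00000000e+00,  0.00000000e+00,  0.00000000e+00,
         1.00000000e+00]])}
```

View pics/top0.png

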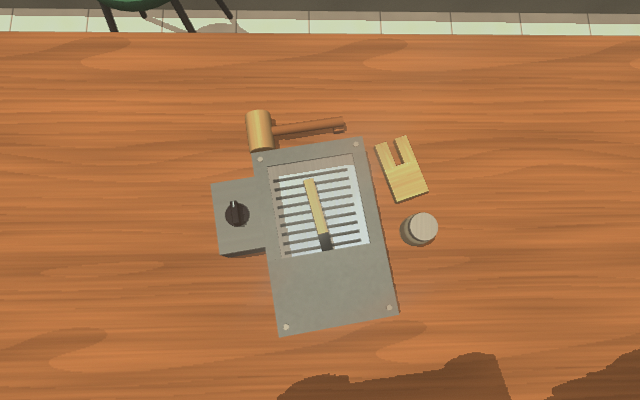

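View pics/scene0.png

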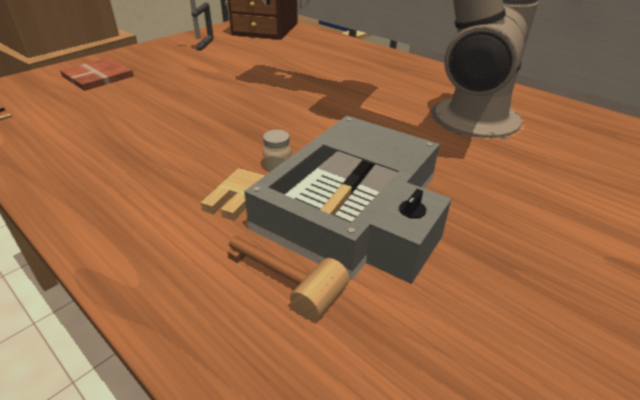

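View pics/wrist0.png

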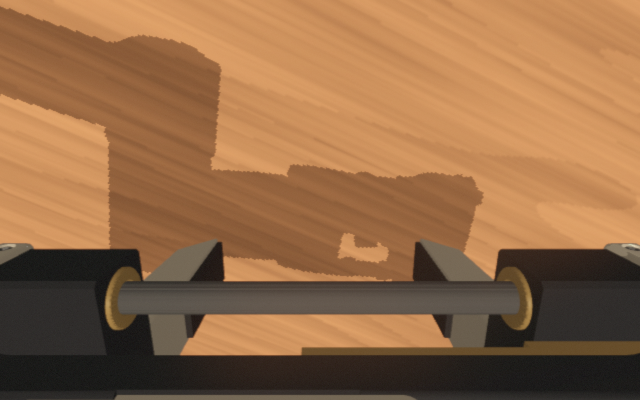

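The top view shows the box with its opening around (318,210), the light handle at about (313,195), and the black switch at about (237,213). The mallet is above the box; the bench pin (402,170) and the jar (422,228) are to its right. I'll measure these next.

```bash
cat > h.py <<'E'
import numpy as np, cv2
from cell import robot
def ray(n,u,v,z,T=None):
    p=robot.camera_params(n)
    d=np.array([(u-p['cx'])/p['fx'],(v-p['cy'])/p['fy'],1.])
    R=p['R'];t=p['t'];o=-R.T@t;d=R.T@d
    return o+d*(z-o[2])/d[2]
def proj(n,X):
    p=robot.camera_params(n);c=p['R']@np.array(X)+p['t']
    return np.array([p['fx']*c[0]/c[2]+p['cx'],p['fy']*c[1]/c[2]+p['cy']])
E
python3 - <<'E'
from h import *
im=cv2.imread('pics/top0.png');hsv=cv2.cvtColor(im,cv2.COLOR_BGR2HSV)
cv2.imwrite('pics/topcrop.png',cv2.resize(im[120:345,200:440],None,fx=2.6,fy=2.6,interpolation=cv2.INTER_CUBIC))
for (u,v) in [(313,195),(240,190),(340,290),(237,215),(325,242),(360,230),(400,180),(220,160)]: print(u,v,hsv[v,u])
# grey cover mask
m=((hsv[:,:,1]<70)&(hsv[:,:,2]>60)&(hsv[:,:,2]<175)).astype(np.uint8)*255
m[:100]=0
cv2.imwrite('pics/m.png',m)
E
```

```text
313 195 [ 23  91 198]
240 190 [ 23  41 148]
340 290 [ 26  35 147]
237 215 [15 64 72]
325 242 [24 30 84]
360 230 [ 69  12 219]
400 180 [ 21 118 205]
220 160 [ 13 158 179]
```

View pics/topcrop.png

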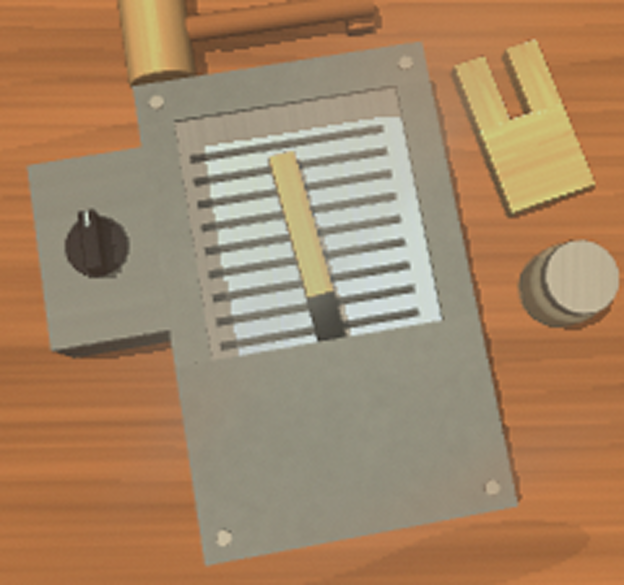

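View pics/m.png

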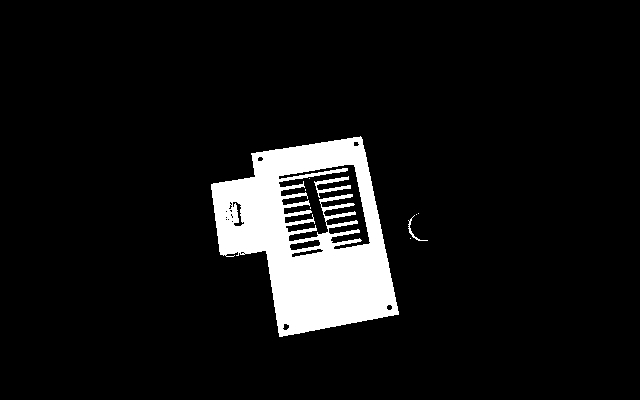

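```bash
cat > meas.py <<'E'
from h import *
im=cv2.imread('pics/top0.png');hsv=cv2.cvtColor(im,cv2.COLOR_BGR2HSV);g=cv2.cvtColor(im,cv2.COLOR_BGR2GRAY)
s=lambda p:cv2.cornerSubPix(hsv[:,:,1].copy(),np.array([p],np.float32).reshape(-1,1,2),(4,4),(-1,-1),(3,50,.01)).reshape(-1)
L=[((251,152),(115,105)),((362,137),(115,-105)),((399,313),(-215,-105)),((279,336),(-215,105)),((211,183),(70,185))]
P=[];B=[]
for px,b in L:
    q=s(px); w=ray('top',*q,.084); print(px,q,w.round(4)); P.append(w[:2]);B.append(np.array(b)/1000)
P=np.array(P);B=np.array(B)
pc,bc=P.mean(0),B.mean(0);H=((B-bc)[:,:,None]*(P-pc)[:,None,:]).sum(0)
yaw=np.arctan2(H[0,1]-H[1,0],H[0,0]+H[1,1]);R=np.array([[np.cos(yaw),-np.sin(yaw)],[np.sin(yaw),np.cos(yaw)]])
o=pc-R@bc
print('box',o,yaw,'resid mm',((B@R.T+o-P)*1000).round(1).tolist())
m=cv2.inRange(hsv,(17,70,140),(30,160,255));k=np.zeros_like(m);k[165:240,285:350]=m[165:240,285:350]
c=max(cv2.findContours(k,0,2)[0],key=cv2.contourArea);r=cv2.minAreaRect(c);print(r)
W=np.array([ray('top',u,v,.04)[:2] for u,v in cv2.boxPoints(r)])
Bx=(W-o)@R;print('handle top corners in box mm',(Bx*1000).round(1).tolist())
d=cv2.inRange(hsv,(0,0,0),(180,255,90));k=np.zeros_like(d);k[190:235,218:260]=d[190:235,218:260]
c=max(cv2.findContours(k,0,2)[0],key=cv2.contourArea);M=cv2.moments(c);cc=(M['m10']/M['m00'],M['m01']/M['m00'])
w=ray('top',*cc,.098);print('switch blob',cc,w,((w[:2]-o)@R*1000))
E
python3 meas.py
```

```text
(251, 152) [250.20502 152.78821] [0.6506 0.1131 0.084 ]
(362, 137) [361.4926  135.50581] [ 0.6834 -0.0942  0.084 ]
(399, 313) [398.79044 314.2548 ] [ 0.3579 -0.1463  0.084 ]
(279, 336) [278.56992 337.32013] [0.3247 0.0605 0.084 ]
(211, 183) [210.02559 183.41971] [0.5931 0.1843 0.084 ]
box [ 0.55347689 -0.00895205] 0.15882530766551442 resid mm [[-0.1, -0.1], [0.2, -0.2], [-0.1, -0.4], [-0.1, 0.2], [0.2, 0.5]]
((315.2280578613281, 205.71771240234375), (55.8961181640625, 10.315485954284668), 74.24882507324219)
handle top corners in box mm [[58.9, 16.8], [61.2, -3.1], [-47.1, -13.3], [-49.2, 6.2]]
switch blob (236.75550122249388, 214.38590057049714) [0.53353671 0.13284929 0.098     ] [  2.73786115 143.17030072]
```

```bash
cat >> h.py <<'E'
from scipy.spatial.transform import Rotation as Ro
O=np.array([.55348,-.00895]);YB=.1588
def b2w(x,y): c,s=np.cos(YB),np.sin(YB); return O+np.array([c*x-s*y,s*x+c*y])/1000
def w2b(p): c,s=np.cos(YB),np.sin(YB); d=np.array(p)[:2]-O; return np.array([c*d[0]+s*d[1],-s*d[0]+c*d[1]])*1000
def plan(xy,z,jaw=None):
    s=robot.observe();Rm=Ro.from_euler('xyz',s['tool_rot']).as_matrix()
    d=Rm.T@(np.array([*xy,z])-s['tool_pos'])/.4
    y=Rm[:,1];a=np.arctan2(y[1],y[0]);tw=None
    if jaw is not None:
        # +twist about tool x (down) decreases world angle
        tw=(a-jaw+np.pi/2)%np.pi-np.pi/2; tw=np.array(tw)/(np.pi/3)
    print('t',round(s['time'],2),'pos',s['tool_pos'].round(4),'jaw',round(a,3),'F',s['contact_force'].round(1),'op',round(s['opening'],4),'q',s['qpos'].round(2))
    print('R',Rm.round(3).tolist()); print('inc',d.round(4),'twist',tw)
E
python3 - <<'E'
from h import *
p=b2w(5,145);print(p)
plan(p,.20,YB+np.pi/2)
E
```

```text
[0.53548774 0.13501624]
t 0.15 pos [ 0.2149 -0.4787  0.1981] jaw -1.149 F [-0.3 -0.5 -0.3] op 0.0923 q [-1.3   0.34  1.52 -0.    1.28 -0.15]
R [[-0.0, 0.409, -0.912], [0.001, -0.912, -0.409], [-1.0, -0.001, -0.0]]
inc [-0.0033 -1.0715 -1.3595] twist 0.2511770842549823
```

Emit:
move_arm:
  increments:
    - [0, -0.47, -0.6, 0.25]
    - [0, -0.47, -0.6, 0.25]
    - [0, -0.47, -0.6, 0.25]
    - [0, -0.47, -0.6, 0.25]
    - [0, -0.47, -0.6, 0.25]
  gripper: 0
  squeeze: 20

```text
time: 0.78
tool_pos: [0.3575, -0.2072, 0.1986]
tool_rot: [2.653, 1.571, -0.328]
contact_force: [0.9, -0.2, 0.8]
opening: 0.0919
```

```bash
python3 - <<'E'
from h import *
plan(b2w(5,145),.20,YB+np.pi/2)
E
```

```text
t 0.78 pos [ 0.3575 -0.2072  0.1986] jaw -1.411 F [ 0.9 -0.2  0.8] op 0.0919 q [-0.71  0.14  1.8   0.    1.2   0.7 ]
R [[0.0, 0.159, -0.987], [-0.0, -0.987, -0.159], [-1.0, 0.0, -0.0]]
inc [-0.0034 -0.7737 -0.5757] twist 0.0011905292121225475
```

Emit:
move_arm:
  increments:
    - [0, -0.774, -0.576, 0]
    - [0, -0.774, -0.576, 0]
    - [0, -0.774, -0.576, 0]
    - [0, -0.774, -0.576, 0]
    - [0, -0.774, -0.576, 0]

```text
time: 1.4
tool_pos: [0.5018, 0.0701, 0.1985]
tool_rot: [1.744, 1.57, -1.238]
contact_force: [0.3, -0.5, -0.0]
opening: 0.0917
```

```bash
python3 - <<'E'
from h import *
plan(b2w(5,145),.093,YB+np.pi/2)
E
```

```text
t 1.4 pos [0.5018 0.0701 0.1985] jaw -1.411 F [ 0.3 -0.5 -0. ] op 0.0917 q [-0.01  0.31  1.57 -0.    1.26  1.4 ]
R [[0.0, 0.16, -0.987], [-0.0, -0.987, -0.16], [-1.0, 0.0, -0.0]]
inc [ 0.2638 -0.147  -0.1091] twist 0.001410043079982407
```

Emit:
move_arm:
  increments:
    - [0, -0.147, -0.109, 0]
    - [0, -0.147, -0.109, 0]
    - [0.1, -0.147, -0.109, 0]
    - [0.1, -0.147, -0.109, 0]

```text
time: 1.9
tool_pos: [0.5325, 0.1323, 0.156]
tool_rot: [-0.007, 1.564, -2.989]
contact_force: [0.1, 0.5, -0.1]
opening: 0.0919
```

```bash
python3 - <<'E'
from h import *
plan(b2w(5,145),.093,YB+np.pi/2)
cv2.imwrite('pics/w1.png',robot.read_camera('wrist')[:,:,::-1])
E
```

```text
t 1.9 pos [0.5325 0.1323 0.156 ] jaw -1.411 F [ 0.1  0.5 -0.1] op 0.0919 q [ 0.1   0.43  1.52 -0.    1.2   1.52]
R [[-0.007, 0.159, -0.987], [-0.001, -0.987, -0.159], [-1.0, -0.0, 0.007]]
inc [ 0.1573 -0.0054 -0.0097] twist 0.0010472194697001495
```

View pics/w1.png

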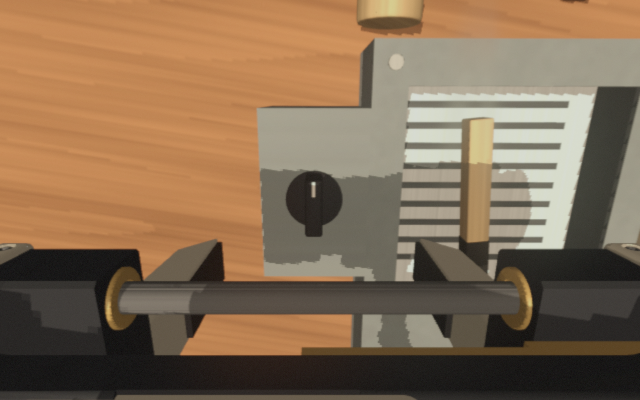

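The switch bar, at (314,205), is centred between the fingers and lined up with them. I'll go down onto it.

Emit:
move_arm:
  increments:
    - [0.08, -0.003, -0.006, 0]
    - [0.157, -0.003, -0.006, 0]
    - [0.157, -0.003, -0.006, 0]

```text
time: 2.33
tool_pos: [0.5363, 0.1338, 0.0955]
tool_rot: [0.006, 1.568, -2.977]
contact_force: [-0.7, -0.2, 0.0]
opening: 0.0919
```

Emit:
move_arm:
  increments:
    - [0, 0, 0, 0]
    - [0, 0, 0, 0]
    - [0, 0, 0, 0]
    - [0, 0, 0, 0]
    - [0, 0, 0, 0]
  gripper: 1
  squeeze: 20

```text
time: 2.95
tool_pos: [0.5371, 0.1346, 0.0959]
tool_rot: [2.613, 1.571, -0.368]
contact_force: [0.1, -0.5, -0.7]
opening: 0.0467
```

```bash
python3 - <<'E'
from h import *
plan(b2w(5,145),.093,YB+np.pi/2)
E
```

```text
t 2.95 pos [0.5371 0.1346 0.0959] jaw -1.411 F [ 0.1 -0.5 -0.7] op 0.0467 q [ 0.11  0.49  1.59 -0.    1.06  1.52]
R [[0.0, 0.159, -0.987], [-0.0, -0.987, -0.159], [-1.0, 0.0, -0.0]]
inc [ 0.0074 -0.0017  0.0038] twist 0.0012129053076438794
```

Emit:
move_arm:
  increments:
    - [0.003, -0.002, 0.004, 0]
    - [0.003, -0.002, 0.004, 0]
    - [0.003, -0.002, 0.004, 0]
    - [0.003, -0.002, 0.004, 0]
    - [0.003, -0.002, 0.004, 0]

```text
time: 3.58
tool_pos: [0.5354, 0.1351, 0.0946]
tool_rot: [1.545, 1.571, -1.437]
contact_force: [-0.7, -0.1, 0.2]
opening: 0.001
```

Emit:
move_arm:
  increments:
    - [0, 0, 0, 0]
    - [0, 0, 0, 0]

```text
time: 3.82
tool_pos: [0.5353, 0.1351, 0.0946]
tool_rot: [1.288, 1.571, -1.693]
contact_force: [-0.3, 0.5, 0.8]
opening: 0.0007
```

The fingers closed to 0.7 mm, so the bar isn't between them. I'll look.

```bash
python3 - <<'E'
from h import *
for n in ('wrist','scene','top'):
    cv2.imwrite(f'pics/{n}2.png',robot.read_camera(n)[:,:,::-1])
im=cv2.imread('pics/scene2.png');cv2.imwrite('pics/sc2.png',cv2.resize(im[120:320,280:520],None,fx=3,fy=3))
E
```

```text
(no output)
```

View pics/wrist2.png

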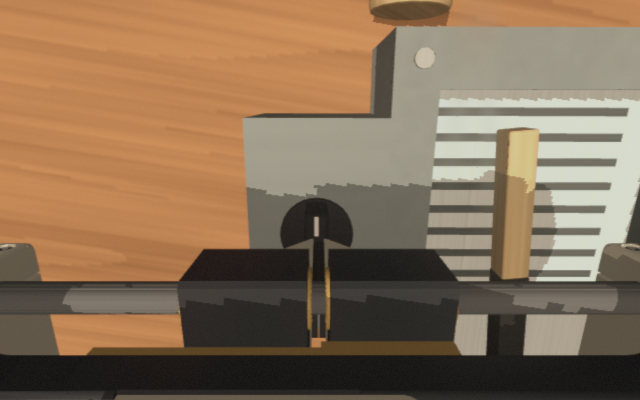

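View pics/sc2.png

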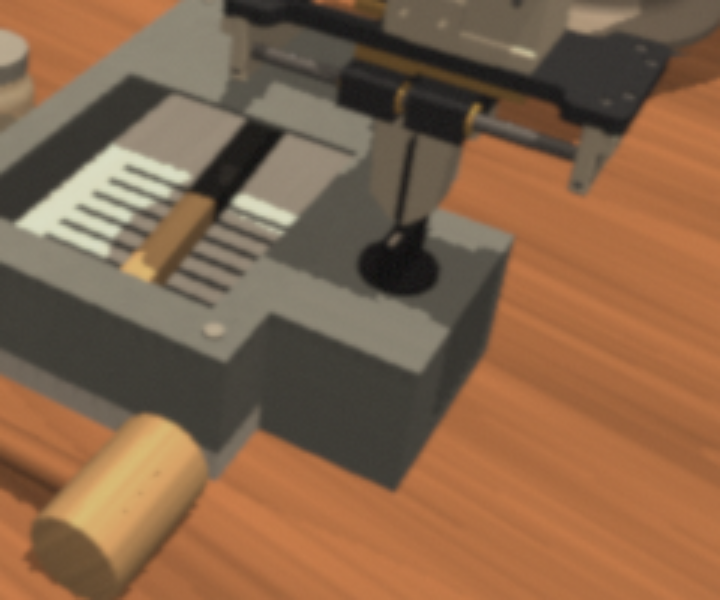

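View pics/top2.png

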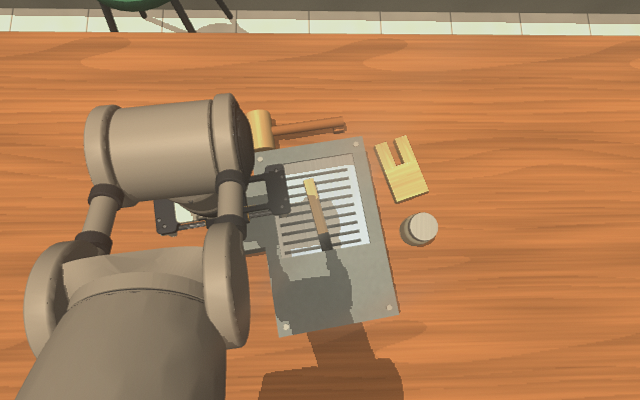

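```bash
python3 - <<'E'
from h import *
for z in (.088,.095,.101,.114): 
    for bx in (-15,5,25): print(z,bx,proj('scene',[*b2w(bx,145),z]).round(1), proj('top',[*b2w(bx,145),z]).round(1))
print(proj('scene',robot.observe()['tool_pos']))
im=cv2.imread('pics/scene0.png');cv2.imwrite('pics/a.png',np.hstack([cv2.resize(cv2.imread(f'pics/scene{i}.png')[170:240,375:445],None,fx=5.6,fy=5.6,interpolation=cv2.INTER_CUBIC) for i in (0,2)]))
E
```

```text
0.088 -15 [416.7 201.2] [238.  225.3]
0.088 5 [411.5 207.7] [236.5 214.2]
0.088 25 [406.1 214.6] [234.9 203.3]
0.095 -15 [417.3 197.7] [237.4 224.7]
0.095 5 [412.1 204.2] [235.8 213.6]
0.095 25 [406.8 211. ] [234.3 202.6]
0.101 -15 [417.9 194.7] [236.8 224.2]
0.101 5 [412.7 201.2] [235.2 213. ]
0.101 25 [407.3 207.9] [233.7 201.9]
0.114 -15 [419.1 188. ] [235.6 223.2]
0.114 5 [413.9 194.4] [234.  211.7]
0.114 25 [408.5 201.2] [232.4 200.4]
[412.18127072 204.38790138]
```

View pics/a.png

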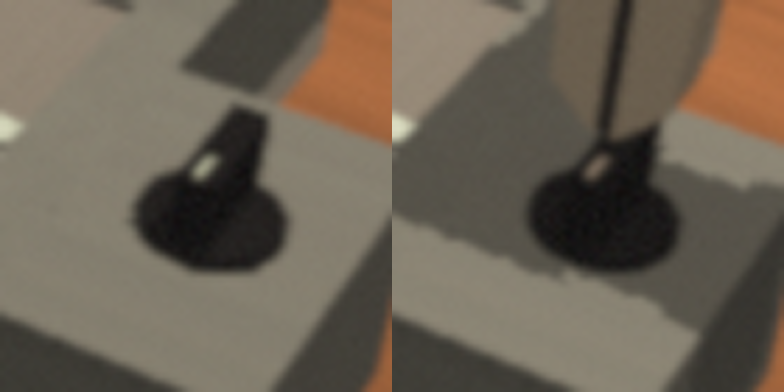

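The finger tips look level with the top of the bar, even though the reported TCP z is 0.095. I'll twist a little to see whether the bar is held.

Emit:
move_arm:
  increments:
    - [0, 0, 0, 0.15]
    - [0, 0, 0, 0.3]
    - [0, 0, 0, 0.3]

```text
time: 4.35
tool_pos: [0.5353, 0.1351, 0.0946]
tool_rot: [1.936, 1.571, -1.359]
contact_force: [-0.4, 0.9, 0.8]
opening: 0.0006
```

```bash
python3 - <<'E'
from h import *
plan(b2w(5,145),.093,YB+np.pi/2)
print(robot.observe()['torque'])
a=robot.read_camera('wrist')[:,:,::-1];b=robot.read_camera('scene')[:,:,::-1]
cv2.imwrite('pics/b.png',np.hstack([cv2.resize(b[170:240,375:445],(400,400),interpolation=cv2.INTER_CUBIC),cv2.resize(a[180:380,220:420],(400,400))]))
E
```

```text
t 4.35 pos [0.5353 0.1351 0.0946] jaw -1.724 F [-0.4  0.9  0.8] op 0.0006 q [ 0.11  0.49  1.59 -0.    1.05  1.83]
R [[0.0, -0.152, -0.988], [-0.0, -0.988, 0.152], [-1.0, 0.0, -0.0]]
inc [ 0.004   0.0001 -0.0004] twist -0.29752425017400497
[0.08806359 0.03816981 0.05445996]
```

View pics/b.png

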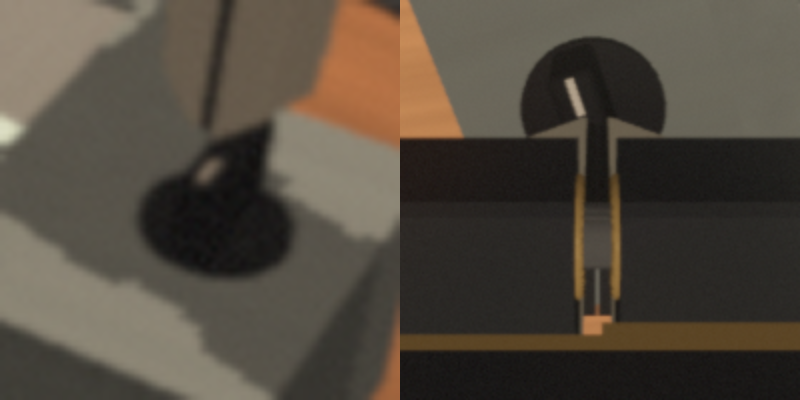

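```bash
cat >> h.py <<'E'
def projw(X,pos,rot):
    p=robot.camera_params('wrist');T=np.eye(4);T[:3,:3]=Ro.from_euler('xyz',rot).as_matrix();T[:3,3]=pos
    c=np.linalg.inv(T@p['tool_from_camera'])@np.array([*X,1]);return np.array([p['fx']*c[0]/c[2]+p['cx'],p['fy']*c[1]/c[2]+p['cy']])
E
python3 - <<'E'
from h import *
pos=[.5353,.1351,.0946];rot=[1.288,1.571,-1.693]
for b in [(115,105,84),(70,185,84),(25,145,114),(25,145,101),(25,145,95),(25,145,88)]:
    print(b,projw([*b2w(*b[:2]),b[2]/1000],pos,rot).round(1))
print('tcp',projw(pos,pos,rot), 'tcp up19',projw([pos[0],pos[1],pos[2]+.019],pos,rot))
E
python3 -c "
import cv2
a=cv2.imread('pics/wrist2.png');cv2.imwrite('pics/c.png',cv2.resize(a[180:380,220:420],(600,600),interpolation=cv2.INTER_CUBIC))"
```

```text
(115, 105, 84) [399.7  25.4]
(70, 185, 84) [245.1 117.4]
(25, 145, 114) [319.8 214.5]
(25, 145, 101) [319.7 207. ]
(25, 145, 95) [319.7 203.8]
(25, 145, 88) [319.6 200.4]
tcp [319.39572498 238.41448947] tcp up19 [319.52134369 252.28203185]
```

View pics/c.png

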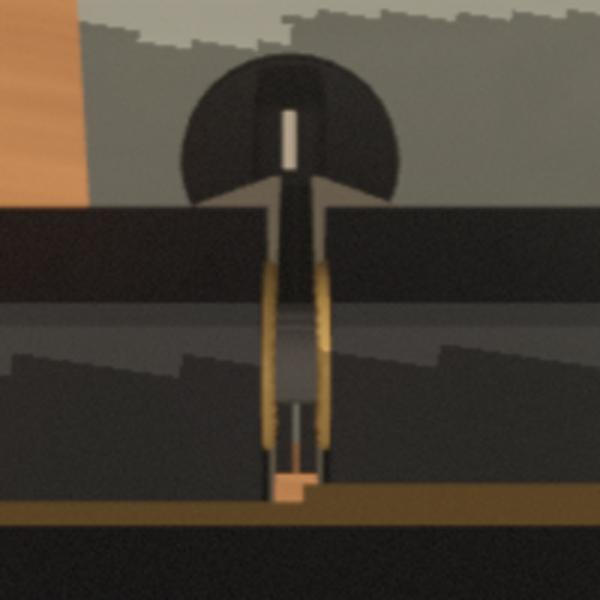

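```bash
python3 - <<'E'
from h import *
p=robot.camera_params('wrist');M=np.linalg.inv(p['tool_from_camera'])
for x in (0,-.01,-.019,-.025,-.03):
  for z in (-.0095,0):
    c=M@np.array([x,0,z,1]);print(x,z,(p['fx']*c[0]/c[2]+p['cx']).round(1),(p['fy']*c[1]/c[2]+p['cy']).round(1),'px/mm',p['fx']/c[2]/1000)
rot=[1.288,1.571,-1.693]
for dz in (0,.01,.02,.025):
    pos=[.5353,.1351,.0946+dz]
    print(dz,[projw([*b2w(*b[:2]),b[2]/1000],pos,rot).round(1) for b in [(115,105,84),(70,185,84),(70,105,84)]])
E
python3 -c "
import cv2
a=cv2.imread('pics/wrist2.png');cv2.imwrite('pics/c.png',cv2.resize(a[10:150,230:450],None,fx=3.5,fy=3.5,interpolation=cv2.INTER_CUBIC))"
```

```text
0 -0.0095 319.4 222.3 px/mm 1.817691640798039
0 0 319.4 238.4 px/mm 1.7939860255494275
-0.01 -0.0095 319.5 228.5 px/mm 1.911488495999287
-0.01 0 319.5 245.4 px/mm 1.8852908651924494
-0.019 -0.0095 319.5 234.7 px/mm 2.0045853778833806
-0.019 0 319.5 252.3 px/mm 1.975792971727257
-0.025 -0.0095 319.6 239.2 px/mm 2.071857010358195
-0.025 0 319.6 257.3 px/mm 2.041114515013775
-0.03 -0.0095 319.6 243.1 px/mm 2.131464984938931
-0.03 0 319.6 261.7 px/mm 2.0989419846544135
0 [array([399.7,  25.4]), array([245.1, 117.4]), array([394.4, 117.6])]
0.01 [array([395.5,  29.3]), array([248.6, 116.7]), array([390.7, 116.8])]
0.02 [array([391.7,  32.8]), array([251.8, 116. ]), array([387.4, 116.1])]
0.025 [array([390. ,  34.5]), array([253.3, 115.7]), array([385.8, 115.8])]
```

View pics/c.png

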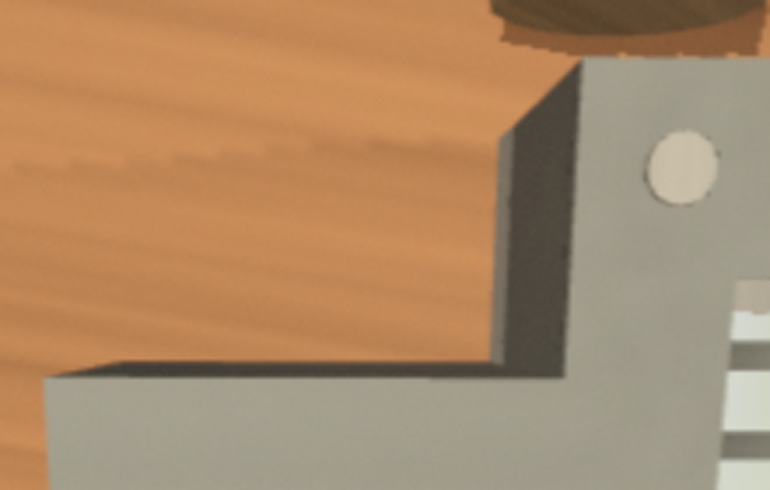

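Both cameras put the visible finger tips about 25 mm behind the reported TCP, and the bar didn't turn. I'll untwist, open, and feel my way down.

Emit:
move_arm:
  increments:
    - [0, 0, 0, -0.15]
    - [-0.05, 0, 0, -0.3]
    - [-0.05, 0, 0, -0.3]
    - [-0.05, 0, 0, -0.3]
    - [-0.05, 0, 0, -0.3]
  gripper: 0.45

```text
time: 5.08
tool_pos: [0.5349, 0.135, 0.1139]
tool_rot: [0.008, 1.57, -2.975]
contact_force: [0.3, 0.1, -0.5]
opening: 0.0459
```

```bash
python3 - <<'E'
from h import *
print(robot.tcp_to_grasp,[a for a in dir(robot) if a[0]!='_'])
plan(b2w(5,145),.093,YB+np.pi/2)
s=robot.observe()
b=robot.read_camera('scene')[:,:,::-1];a=robot.read_camera('wrist')[:,:,::-1]
print(proj('scene',s['tool_pos']))
cv2.imwrite('pics/d.png',cv2.resize(b[100:240,340:480],(600,600),interpolation=cv2.INTER_CUBIC))
cv2.imwrite('pics/e.png',a)
E
```

```text
0.0188 ['IKError', 'camera_params', 'hand_in', 'observe', 'read_camera', 'tcp_to_grasp']
t 5.08 pos [0.5349 0.135  0.1139] jaw -1.412 F [ 0.3  0.1 -0.5] op 0.0459 q [ 0.11  0.47  1.57 -0.    1.1   1.52]
R [[-0.001, 0.158, -0.987], [-0.0, -0.987, -0.158], [-1.0, 0.0, 0.001]]
inc [ 0.0522  0.0003 -0.0015] twist -3.0459447407208623e-05
[414.10821437 194.35558645]
```

View pics/d.png

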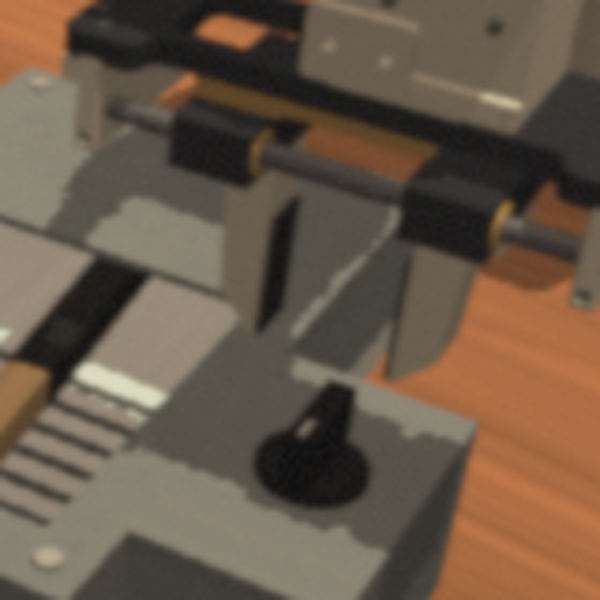

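View pics/e.png

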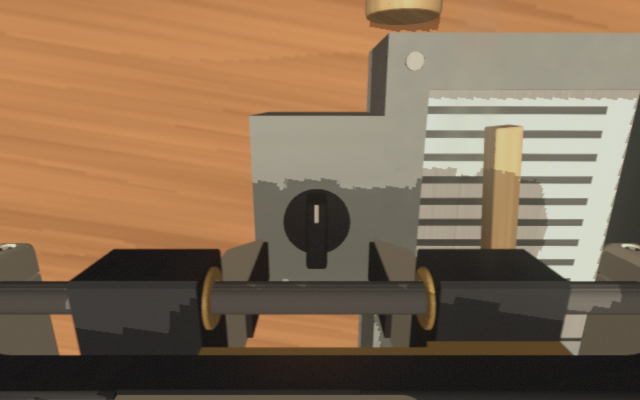

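The tips sit about 27 mm above the reported TCP, with no sideways offset. I'll go down in steps and watch the force.

Emit:
move_arm:
  increments:
    - [0.04, 0, 0, 0]
    - [0.07, 0, 0, 0]
    - [0.09, 0, 0, 0]
    - [0.09, 0, 0, 0]

```text
time: 5.68
tool_pos: [0.5348, 0.135, 0.0776]
tool_rot: [-0.003, 1.569, -2.985]
contact_force: [0.4, 0.3, 0.8]
opening: 0.0505
```

Emit:
move_arm:
  increments:
    - [0.01, 0, 0, 0]
    - [0.02, 0, 0, 0]
    - [0.02, 0, 0, 0]

```text
time: 6.05
tool_pos: [0.5352, 0.1351, 0.0704]
tool_rot: [0.228, 1.57, -2.754]
contact_force: [-0.1, 0.3, -0.2]
opening: 0.051
```

```bash
python3 - <<'E'
from h import *
plan(b2w(5,145),.065,YB+np.pi/2)
b=robot.read_camera('scene')[:,:,::-1]
cv2.imwrite('pics/d2.png',cv2.resize(b[100:240,340:480],(600,600),interpolation=cv2.INTER_CUBIC))
E
```

```text
t 6.05 pos [0.5352 0.1351 0.0704] jaw -1.411 F [-0.1  0.3 -0.2] op 0.051 q [ 0.11  0.52  1.62 -0.    1.    1.52]
R [[-0.0, 0.159, -0.987], [-0.0, -0.987, -0.159], [-1.0, 0.0, 0.0]]
inc [ 0.0135  0.0002 -0.0006] twist 0.0011004230468331176
```

View pics/d2.png

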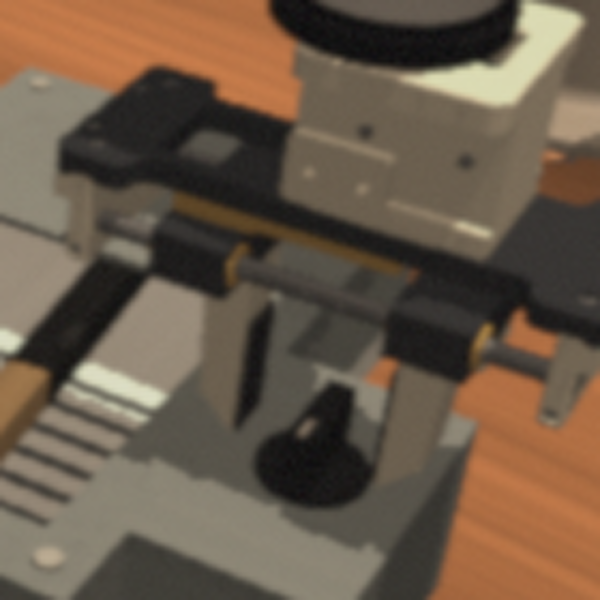

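TCP is 14 mm below the housing top and there is no contact, so the offset is confirmed. The bar is now between the fingers, so I'll close.

Emit:
move_arm:
  increments:
    - [0, 0, 0, 0]
    - [0, 0, 0, 0]
    - [0, 0, 0, 0]
    - [0, 0, 0, 0]
    - [0, 0, 0, 0]
  gripper: 1
  squeeze: 25

```text
time: 6.72
tool_pos: [0.5352, 0.1361, 0.0706]
tool_rot: [-1.647, 1.569, 1.654]
contact_force: [-0.2, 5.4, -0.3]
opening: 0.0118
```

Emit:
move_arm:
  increments:
    - [0, 0, 0, 0]
    - [0, 0, 0, 0]

```text
time: 6.98
tool_pos: [0.5352, 0.1362, 0.0706]
tool_rot: [-1.659, 1.569, 1.643]
contact_force: [-0.3, 5.9, 0.2]
opening: 0.0118
```

Gripped at 11.8 mm. I'll twist clockwise, which is positive about the downward tool x. The +y side force of 5.9 N shows the bar is about 1 mm off centre.

Emit:
move_arm:
  increments:
    - [0, -0.0025, 0, 0.17]
    - [0, -0.0025, 0, 0.34]
    - [0, -0.0025, 0, 0.5]
    - [0, -0.0025, 0, 0.66]
    - [0, -0.0025, 0, 0.82]

```text
time: 7.6
tool_pos: [0.5352, 0.1364, 0.0707]
tool_rot: [-1.603, 1.57, 0.835]
contact_force: [-0.2, 2.9, -0.1]
opening: 0.0118
```

Emit:
move_arm:
  increments:
    - [0, 0, 0, 0.09]
    - [0, 0, 0, 0.17]
    - [0, 0, 0, 0.17]
    - [0, 0, 0, 0.17]
    - [0, 0, 0, 0.17]

```text
time: 8.22
tool_pos: [0.5352, 0.1364, 0.0707]
tool_rot: [-1.357, 1.57, 0.909]
contact_force: [0.1, 4.1, 0.4]
opening: 0.0121
```

```bash
python3 - <<'E'
from h import *
plan(b2w(5,145),.065,YB+np.pi/2);print(robot.observe()['torque'])
a=robot.read_camera('wrist')[:,:,::-1];b=robot.read_camera('scene')[:,:,::-1]
cv2.imwrite('pics/b2.png',np.hstack([cv2.resize(b[170:240,375:445],(400,400),interpolation=cv2.INTER_CUBIC),cv2.resize(a[180:380,220:420],(400,400))]))
E
```

```text
t 8.22 pos [0.5352 0.1364 0.0707] jaw -2.446 F [0.1 4.1 0.4] op 0.0121 q [0.11 0.52 1.62 0.   1.   2.56]
R [[0.0, -0.768, -0.641], [0.0, -0.641, 0.768], [-1.0, -0.0, 0.0]]
inc [ 0.0141  0.0017 -0.003 ] twist -0.9878134603723032
[0.75275271 0.0844589  0.44093119]
```

View pics/b2.png

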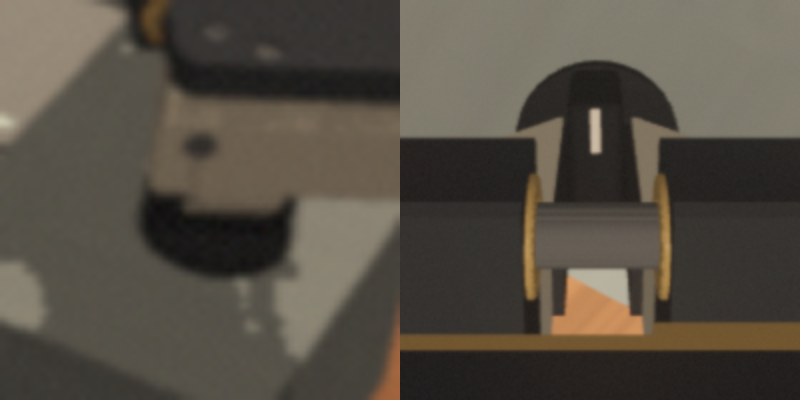

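The bar turned with the tool (1.035 rad), and the 0.44 N m moment is well above the spring's, so it's at the stop. I'll release it.

Emit:
move_arm:
  increments:
    - [0, 0, 0, 0]
    - [0, 0, 0, 0]
    - [0, 0, 0, 0]
    - [-0.1, 0, 0, 0]
    - [-0.2, 0, 0, 0]
  gripper: 0.4

```text
time: 8.95
tool_pos: [0.535, 0.1352, 0.1511]
tool_rot: [1.792, 1.569, -2.227]
contact_force: [0.6, 0.1, 0.0]
opening: 0.0538
```

Emit:
move_arm:
  increments:
    - [-0.1, 0, 0, 0]
    - [-0.15, 0, 0, -0.1]
    - [-0.15, 0, 0, -0.3]
    - [-0.15, 0, 0, -0.5]
    - [-0.15, 0, 0, -0.6]

```text
time: 9.57
tool_pos: [0.5354, 0.1352, 0.2106]
tool_rot: [2.067, 1.569, -1.318]
contact_force: [-0.8, -0.2, -0.8]
opening: 0.0551
```

```bash
python3 - <<'E'
from h import *
st=YB+np.arctan2(10.25,108.4);print('stick yaw',st)
plan(b2w(6,1.7),.15,st+np.pi/2)
cv2.imwrite('pics/b3.png',robot.read_camera('scene')[:,:,::-1][100:300,280:520].repeat(3,0).repeat(3,1))
E
```

```text
stick yaw 0.2530768838582261
t 9.57 pos [0.5354 0.1352 0.2106] jaw -1.815 F [-0.8 -0.2 -0.8] op 0.0551 q [ 0.11  0.38  1.43 -0.    1.33  1.92]
R [[0.0, -0.241, -0.97], [-0.001, -0.97, 0.241], [-1.0, 0.001, -0.001]]
inc [ 0.1521  0.3288 -0.1429] twist -0.47444048379349835
```

View pics/b3.png

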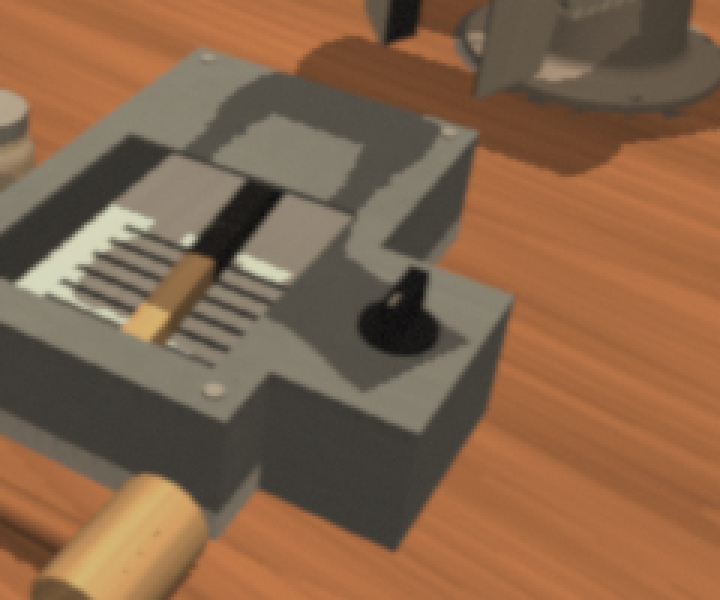

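The switch is back along the box axis, at rest. Next, the stick.

Emit:
move_arm:
  increments:
    - [0, 0.2, -0.08, -0.17]
    - [0, 0.329, -0.15, -0.34]
    - [0, 0.329, -0.15, -0.474]
    - [0, 0.329, -0.15, -0.474]
    - [0, 0.329, -0.15, -0.474]

```text
time: 10.25
tool_pos: [0.5608, -0.0059, 0.2105]
tool_rot: [-0.25, 1.57, 3.136]
contact_force: [0.6, 0.6, -0.1]
opening: 0.0553
```

```bash
python3 - <<'E'
from h import *
plan(b2w(14,2.5),.06,.2531+np.pi/2)
s=robot.observe()
im=robot.read_camera('wrist')[:,:,::-1];cv2.imwrite('pics/w5.png',im)
# handle in wrist view -> world, top face z=.04
p=robot.camera_params('wrist');T=np.eye(4);T[:3,:3]=Ro.from_euler('xyz',s['tool_rot']).as_matrix();T[:3,3]=s['tool_pos'];T=T@p['tool_from_camera']
hsv=cv2.cvtColor(im,cv2.COLOR_BGR2HSV);m=cv2.inRange(hsv,(15,60,90),(30,200,255));m[260:]=0;m[:60]=0;m[:,:250]=0;m[:,400:]=0
c=max(cv2.findContours(m,0,2)[0],key=cv2.contourArea);r=cv2.minAreaRect(c);print(r)
for u,v in cv2.boxPoints(r):
    d=T[:3,:3]@np.array([(u-p['cx'])/p['fx'],(v-p['cy'])/p['fy'],1]);X=T[:3,3]+d*(.04-T[2,3])/d[2];print(u,v,w2b(X).round(1))
E
```

```text
t 10.25 pos [ 0.5608 -0.0059  0.2105] jaw -1.326 F [ 0.6  0.6 -0.1] op 0.0553 q [-0.15  0.4   1.4  -0.    1.34  1.18]
R [[-0.0, 0.242, -0.97], [0.0, -0.97, -0.242], [-1.0, -0.0, 0.0]]
inc [ 3.763e-01 -2.000e-04 -1.600e-02] twist -0.008270060030754364
((316.5, 175.5), (105.0, 21.0), 90.0)
306.0 123.0 [59.8 18.9]
327.0 123.0 [61.6 -1.6]
327.0 228.0 [-46.8 -11.5]
306.0 228.0 [-48.7  10.7]
```

View pics/w5.png

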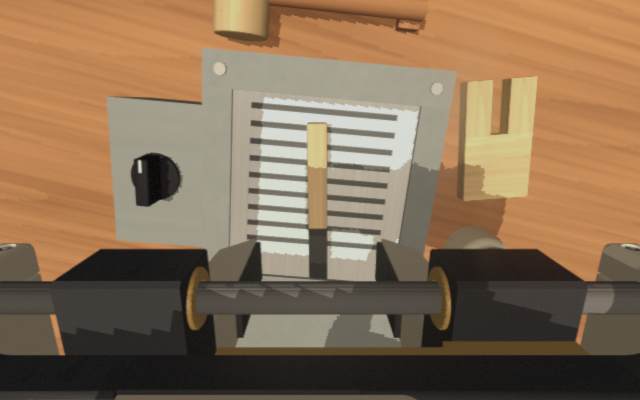

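The wrist view agrees with the top view to about 2 mm: handle at (316,175), parallel to the jaws. I'll go down.

Emit:
move_arm:
  increments:
    - [0.13, -0.002, -0.016, 0]
    - [0.26, -0.002, -0.016, 0]
    - [0.376, -0.002, -0.016, 0]
    - [0.376, -0.002, -0.016, 0]
    - [0.376, -0.002, -0.016, 0]

```text
time: 10.92
tool_pos: [0.5683, -0.0033, 0.0621]
tool_rot: [2.734, 1.568, -0.159]
contact_force: [0.3, -0.2, 0.6]
opening: 0.0547
```

Emit:
move_arm:
  increments:
    - [0.05, 0, 0, 0]
    - [0.1, 0, 0, 0]
    - [0.125, 0, 0, 0]
    - [0.125, 0, 0, 0]

```text
time: 11.42
tool_pos: [0.5676, -0.0039, 0.0112]
tool_rot: [2.675, 1.569, -0.219]
contact_force: [-0.2, 0.0, 0.4]
opening: 0.0553
```

```bash
python3 - <<'E'
from h import *
plan(b2w(14,2.5),0,.2531+np.pi/2)
cv2.imwrite('pics/b4.png',robot.read_camera('scene')[:,:,::-1][100:300,280:520].repeat(3,0).repeat(3,1))
cv2.imwrite('pics/w6.png',robot.read_camera('wrist')[:,:,::-1])
E
```

```text
t 11.43 pos [ 0.5676 -0.0039  0.0112] jaw -1.323 F [-0.2  0.   0.4] op 0.0553 q [-0.14  0.63  1.63 -0.    0.89  1.18]
R [[0.001, 0.245, -0.969], [-0.0, -0.969, -0.245], [-1.0, 0.001, -0.001]]
inc [0.0279 0.0005 0.002 ] twist -0.004902044949945384
```

View pics/b4.png

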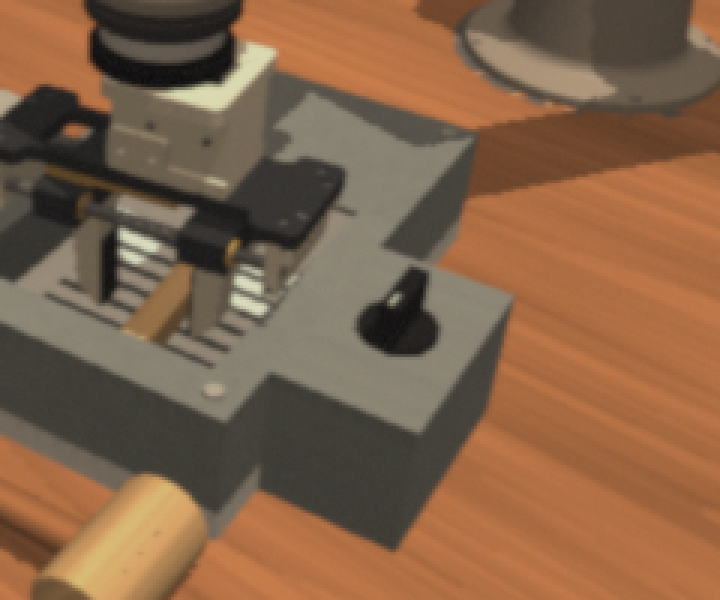

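View pics/w6.png

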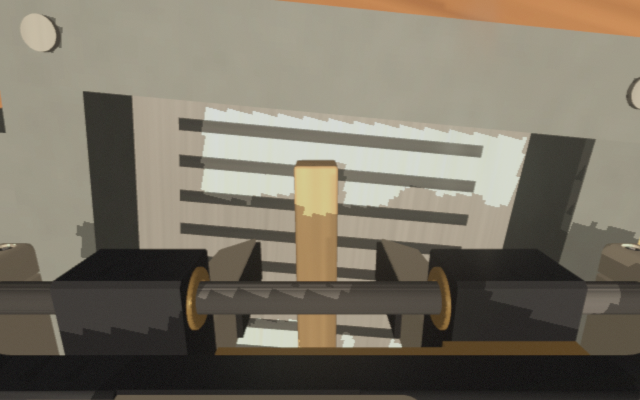

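The stick is centred between the fingers. I'll go down further in small steps, watching the force.

Emit:
move_arm:
  increments:
    - [0.01, 0, 0, 0]
    - [0.02, 0, 0, 0]
    - [0.02, 0, 0, 0]

```text
time: 11.9
tool_pos: [0.5667, -0.0039, 0.0019]
tool_rot: [-0.253, 1.57, 3.137]
contact_force: [0.7, 0.7, 0.4]
opening: 0.0551
```

Emit:
move_arm:
  increments:
    - [0.005, 0, 0, 0]
    - [0.0125, 0, 0, 0]
    - [0.0125, 0, 0, 0]

```text
time: 12.28
tool_pos: [0.5668, -0.0038, -0.0031]
tool_rot: [-0.286, 1.57, 3.104]
contact_force: [-1.3, -0.6, -0.3]
opening: 0.0552
```

Emit:
move_arm:
  increments:
    - [0, 0, 0, 0]
    - [0, 0, 0, 0]
    - [0, 0, 0, 0]
    - [0, 0, 0, 0]
    - [0, 0, 0, 0]
  gripper: 1
  squeeze: 8

```text
time: 12.9
tool_pos: [0.567, -0.0039, -0.0028]
tool_rot: [1.682, 1.571, -1.212]
contact_force: [-1.0, 0.2, 0.2]
opening: 0.0199
```

Emit:
move_arm:
  increments:
    - [0, 0, 0, 0]
    - [0, 0, 0, 0]

```text
time: 13.15
tool_pos: [0.567, -0.0039, -0.0028]
tool_rot: [1.414, 1.571, -1.48]
contact_force: [-0.3, 1.5, 1.1]
opening: 0.0195
```

Gripped at 19.5 mm. I'll lift slowly.

Emit:
move_arm:
  increments:
    - [-0.03, 0, 0, 0]
    - [-0.06, 0, 0, 0]
    - [-0.09, 0, 0, 0]
    - [-0.12, 0, 0, 0]
    - [-0.12, 0, 0, 0]

```text
time: 13.78
tool_pos: [0.5678, -0.004, 0.0466]
tool_rot: [2.707, 1.568, -0.186]
contact_force: [0.4, -0.2, -0.7]
opening: 0.0198
```

```bash
python3 - <<'E'
from h import *
plan(b2w(14,2.5),0.1,.2531+np.pi/2)
cv2.imwrite('pics/b5.png',robot.read_camera('scene')[:,:,::-1][100:300,280:520].repeat(3,0).repeat(3,1))
E
```

```text
t 13.78 pos [ 0.5678 -0.004   0.0466] jaw -1.323 F [ 0.4 -0.2 -0.7] op 0.0198 q [-0.14  0.58  1.6  -0.    0.96  1.18]
R [[0.003, 0.246, -0.969], [-0.0, -0.969, -0.246], [-1.0, 0.001, -0.002]]
inc [-0.1336  0.0002  0.0021] twist -0.004805063631628187
```

View pics/b5.png

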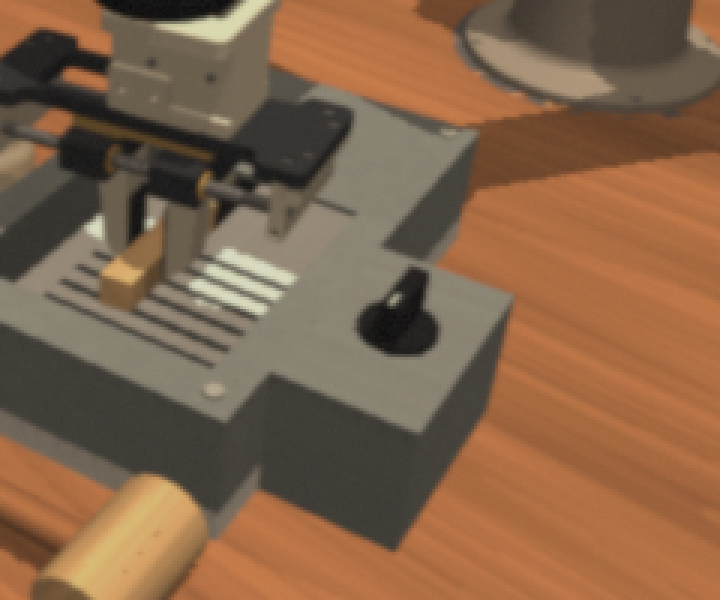

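Emit:
move_arm:
  increments:
    - [-0.015, 0, 0, 0]
    - [-0.03, 0, 0, 0]
    - [-0.045, 0, 0, 0]
    - [-0.06, 0, 0, 0]
    - [-0.075, 0, 0, 0]
  squeeze: 4

```text
time: 14.45
tool_pos: [0.567, -0.0039, 0.0756]
tool_rot: [2.164, 1.571, -0.73]
contact_force: [-0.3, 0.4, -0.9]
opening: 0.0199
```

```bash
python3 - <<'E'
from h import *
plan(b2w(14,2.5),0.1,.2531+np.pi/2)
cv2.imwrite('pics/b6.png',robot.read_camera('scene')[:,:,::-1][100:300,280:520].repeat(3,0).repeat(3,1))
cv2.imwrite('pics/w7.png',robot.read_camera('wrist')[:,:,::-1])
E
```

```text
t 14.45 pos [ 0.567  -0.0039  0.0756] jaw -1.323 F [-0.3  0.4 -0.9] op 0.0199 q [-0.14  0.54  1.57 -0.    1.03  1.18]
R [[0.0, 0.245, -0.969], [-0.0, -0.969, -0.245], [-1.0, 0.0, -0.0]]
inc [-0.0609  0.0009  0.0005] twist -0.004926287361148743
```

View pics/b6.png

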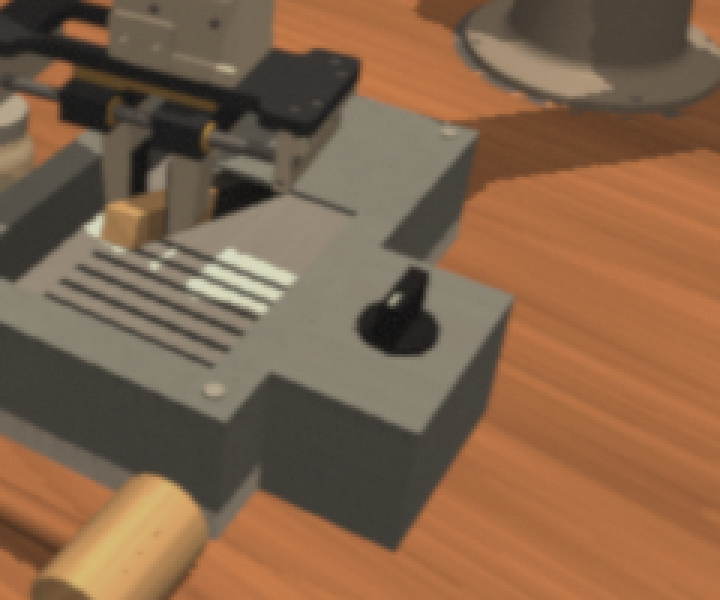

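View pics/w7.png

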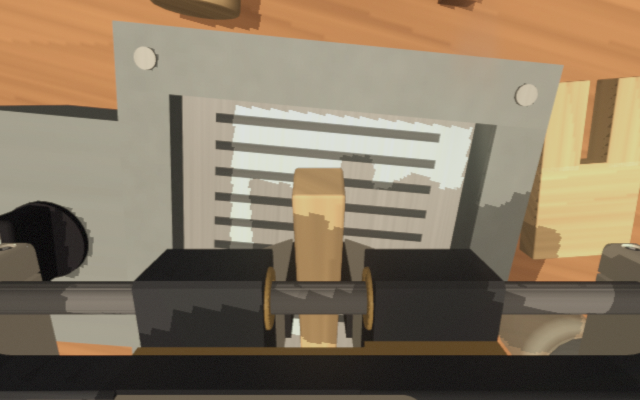

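Emit:
move_arm:
  increments:
    - [-0.015, 0, -0.01, 0]
    - [-0.03, 0, -0.02, 0]
    - [-0.045, 0, -0.03, 0]
    - [-0.06, 0, -0.04, 0]
    - [-0.075, 0, -0.05, 0]

```text
time: 15.18
tool_pos: [0.5867, 0.0011, 0.1056]
tool_rot: [1.678, 1.571, -1.215]
contact_force: [-0.1, -0.0, -0.6]
opening: 0.0202
```

```bash
python3 - <<'E'
from h import *
plan(b2w(14,2.5),0.1,.2531+np.pi/2)
cv2.imwrite('pics/b7.png',robot.read_camera('scene')[:,:,::-1][60:260,240:480].repeat(3,0).repeat(3,1))
cv2.imwrite('pics/w8.png',robot.read_camera('wrist')[:,:,::-1])
E
```

```text
t 15.18 pos [0.5867 0.0011 0.1056] jaw -1.323 F [-0.1 -0.  -0.6] op 0.0202 q [-0.13  0.54  1.48 -0.    1.12  1.19]
R [[0.0, 0.245, -0.969], [-0.0, -0.969, -0.245], [-1.0, 0.0, -0.0]]
inc [0.014  0.0009 0.0512] twist -0.004890457456211166
```

View pics/b7.png

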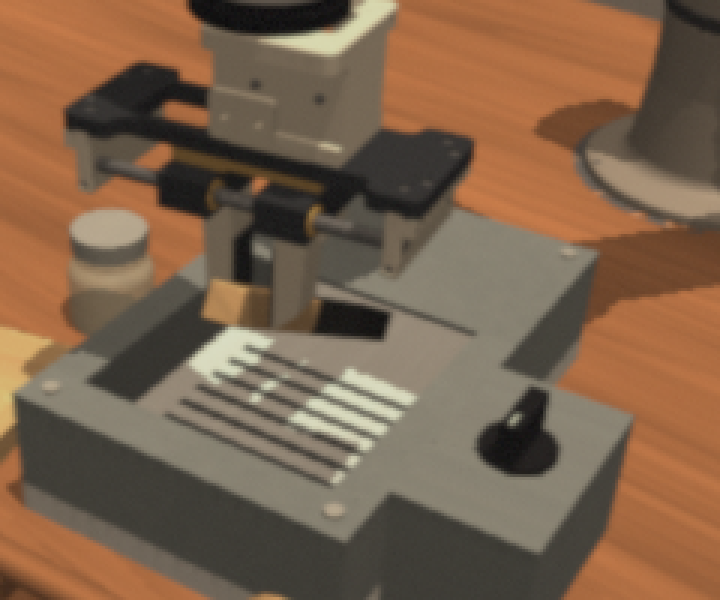

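View pics/w8.png

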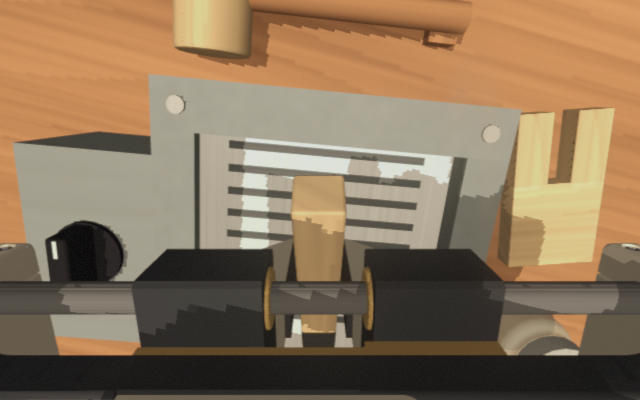

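```bash
cat >> h.py <<'E'
def tri(wu,wv,su,sv,s):
    p=robot.camera_params('wrist');T=np.eye(4);T[:3,:3]=Ro.from_euler('xyz',s['tool_rot']).as_matrix();T[:3,3]=s['tool_pos'];T=T@p['tool_from_camera']
    d1=T[:3,:3]@np.array([(wu-p['cx'])/p['fx'],(wv-p['cy'])/p['fy'],1]);o1=T[:3,3]
    q=robot.camera_params('scene');o2=-q['R'].T@q['t'];d2=q['R'].T@np.array([(su-q['cx'])/q['fx'],(sv-q['cy'])/q['fy'],1])
    a=np.linalg.lstsq(np.stack([d1,-d2],1),o2-o1,rcond=None)[0]
    A,B=o1+a[0]*d1,o2+a[1]*d2;return (A+B)/2,np.linalg.norm(A-B)
E
python3 - <<'E'
from h import *
s=robot.observe()
b=cv2.imread('pics/b7.png');cv2.imwrite('pics/z.png',cv2.resize(b[240:360,160:420],None,fx=3,fy=3,interpolation=cv2.INTER_CUBIC))
# top edge of end face, image-left & right corners
print(tri(319,195,240+222/3,60+302/3,s))
E
```

```text
(array([0.6257638 , 0.0111328 , 0.16175803]), np.float64(0.00023594063633549446))
```

View pics/z.png

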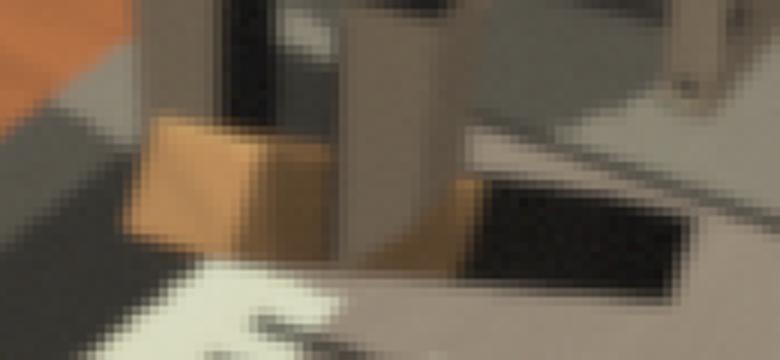

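Triangulation puts the head at z ≈ 0.16 with the stick tilted about 31°. The tail is then near z 0.034, so the tipping step is met. I'll draw it out along its slant.

Emit:
move_arm:
  increments:
    - [-0.03, 0, -0.04, 0]
    - [-0.065, 0, -0.085, 0]
    - [-0.1, 0, -0.13, 0]
    - [-0.135, 0, -0.175, 0]
    - [-0.17, 0, -0.22, 0]

```text
time: 15.9
tool_pos: [0.672, 0.0227, 0.1733]
tool_rot: [-0.156, 1.57, -3.05]
contact_force: [0.4, 0.3, -0.2]
opening: 0.0199
```

```bash
python3 - <<'E'
from h import *
plan(b2w(14,2.5),0.1,.2531+np.pi/2)
cv2.imwrite('pics/b8.png',robot.read_camera('scene')[:,:,::-1][40:300,200:460].repeat(2,0).repeat(2,1))
E
```

```text
t 15.9 pos [0.672  0.0227 0.1733] jaw -1.323 F [ 0.4  0.3 -0.2] op 0.0199 q [-0.08  0.64  1.1  -0.    1.4   1.24]
R [[-0.001, 0.245, -0.969], [-0.0, -0.969, -0.245], [-1.0, -0.0, 0.001]]
inc [0.1836 0.0011 0.271 ] twist -0.0049729480710661265
```

View pics/b8.png

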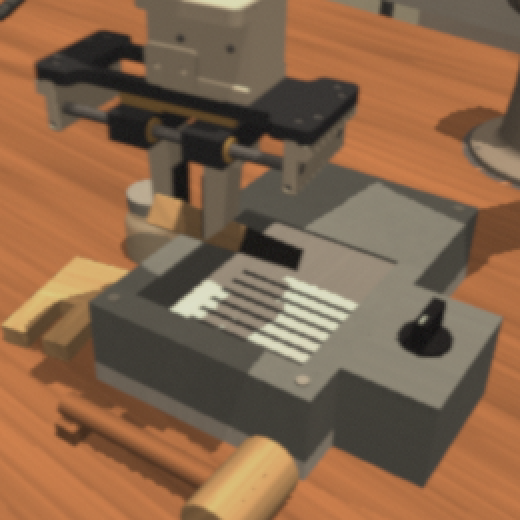

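The tail is out of the opening. I'll firm up the grip and lift straight up.

Emit:
move_arm:
  increments:
    - [0, 0, 0, 0]
    - [-0.08, 0, 0, 0]
    - [-0.18, 0, 0, 0]
    - [-0.28, 0, 0.02, 0]
    - [-0.36, 0, 0.04, 0]
  squeeze: 25

```text
time: 16.58
tool_pos: [0.6551, 0.0184, 0.3179]
tool_rot: [-0.086, 1.57, -2.98]
contact_force: [1.2, 0.0, -0.9]
opening: 0.0196
```

Emit:
move_arm:
  increments:
    - [0, 0, 0, 0]
    - [0, 0, 0, 0]
    - [0, 0, 0, 0]
    - [0, 0, 0, 0]
    - [0, 0, 0, 0]

```text
time: 17.2
tool_pos: [0.6562, 0.0188, 0.3166]
tool_rot: [-0.27, 1.57, 3.12]
contact_force: [-0.2, -0.6, -1.0]
opening: 0.0198
```

```bash
python3 - <<'E'
from h import *
plan(b2w(14,2.5),0.1,.2531+np.pi/2)
for n in ('scene','top','wrist'): cv2.imwrite(f'pics/{n}9.png',robot.read_camera(n)[:,:,::-1])
E
```

```text
t 17.2 pos [0.6562 0.0188 0.3166] jaw -1.323 F [-0.2 -0.6 -1. ] op 0.0198 q [-0.09  0.56  0.86 -0.    1.72  1.23]
R [[-0.001, 0.245, -0.969], [0.0, -0.969, -0.245], [-1.0, -0.0, 0.001]]
inc [0.5416 0.0012 0.23  ] twist -0.004873211001680709
```

View pics/scene9.png

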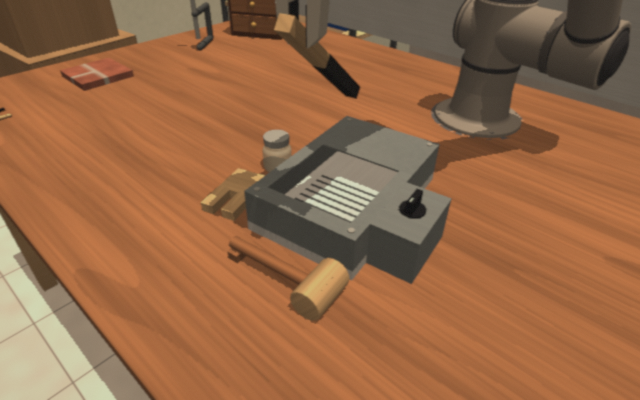

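View pics/wrist9.png

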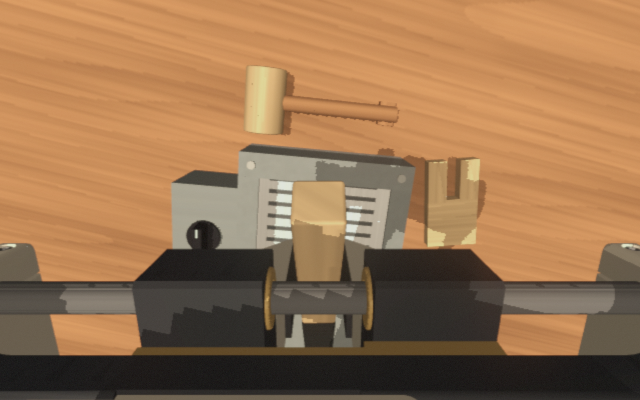

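View pics/top9.png

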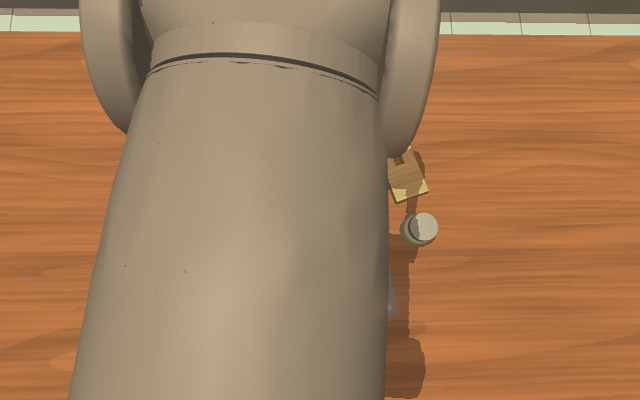

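```bash
python3 - <<'E'
from h import *
s=robot.observe();q=robot.camera_params('scene');o=-q['R'].T@q['t']
n=Ro.from_euler('xyz',s['tool_rot']).as_matrix()[:,1]
P=[]
for u,v in ((288,25),(351,95)):
    d=q['R'].T@np.array([(u-q['cx'])/q['fx'],(v-q['cy'])/q['fy'],1]);X=o+d*(n@(s['tool_pos']-o))/(n@d);P.append(X);print(X.round(3))
print('len',np.linalg.norm(P[0]-P[1]),'F',s['contact_force'],s['qvel'].round(3),s['opening'])
E
```

```text
[0.685 0.026 0.372]
[ 0.508 -0.019  0.218]
len 0.2393342436497326 F [ 0.00240623  0.33754587 -0.58292698] [ 0.001 -0.001 -0.002 -0.001  0.001 -0.002] 0.019855995663709
```

Head at z ≈ 0.37, tail ≈ 0.22, and a measured length of 239 mm against the true 250. The arm is still and the grip is firm, so I'll hand in.

```bash
python3 -c "
from cell import robot
print(robot.hand_in())"
```

```text
the job is handed in; nothing more can be done
None
```

I stopped the fan, tipped the stick handle-up and drew it slantwise out of the box. I handed in at about 17 s of the 58 s allowed, with the stick held still in the air. The hand-in gives no verdict.

**Switch:** My first try to grip it closed on nothing. The finger tips sit about 27 mm behind the reported TCP, against the "very end of the fingers" in the description. I corrected the depth for that, and there was no unexpected contact afterwards. The second grip held at 11.8 mm and turned the tool 1.035 rad with a 0.44 N m reaction, well above the spring, so I take it as at the stop. The scene picture afterwards shows the bar back along the box.

**Stick:** While it was tipped, the two camera views put the head at z ≈ 0.16 m. I worked the tail out as about 0.03 m from the tilt, because it was partly hidden.

**Last checks:**
- **Height:** the head is at about 0.37 m and the tail at about 0.22 m, so both are above the 0.144 m needed. The stick measured 239 mm against its true 250, so these heights are good to about 1 cm.
- **Grip:** the fingers are 19.9 mm apart on the 20 mm stick with a 25 N squeeze, and the arm is not moving.
- **Other things:** the mallet, jar and bench pin look unmoved; I compared the pictures by eye, not by measurement.

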